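# Set the pointer collar over the tape on the rock

## Robot

A 7-joint arm with a two-finger parallel gripper is mounted at the origin on the work surface. World frame = base frame: x ahead of the robot, y to its left, z up, the work surface at z = 0. Lengths are in m, angles in rad, forces in N, time in s.
With the tool pointing down it reaches from about 0.4 to 0.925 m from the base axis. Payload 4.1 kg.
Tool frame: the origin (TCP) lies at the very end of the fingers, on their centre line; the grasp point (between the pads) lies 19 mm behind it; z points along the fingers, y is the direction in which the jaws open and shut (so a half turn about z gives the same grasp; the last joint's range is limited). The gripper opens to 85 mm and grips with 20 to 120 N. Pads are 22 mm wide; open, the fingers measure 114 mm over their backs; the gripper's body (76 mm by 85 mm) begins 54 mm behind the grasp point. The pads swing forward as they close: fully open they stand 13 mm farther back than shut.
Start: joints at [1.194, 0.398, 0.045, 1.537, -0.019, 1.207, -0.051], TCP at [0.178, -0.625, 0.231] pointing down, gripper open.
Joint ranges: [-2.82, 2.82], [-0.49, 2.23], [-1.37, 1.46], [0, 2.46], [-1.36, 4.5], [0.23, 2], [-2.94, 2.94]. Speed limits (rad/s): [2.57, 2.57, 3.14, 3.14, 3.14, 3.14, 3.14].

## Interface

Orientations are given as [roll, pitch, yaw] about the fixed x, y, z axes, in that order (R = Rz(yaw) Ry(pitch) Rx(roll)).
In Python, from rig import env gives the robot as it stands. The module is installed in compiled form; this text tells all that it offers.
- The arm moves only by the shell command python3 -m handwheel 'ROWS' [FORCE]. ROWS is JSON, a list of rows, each an object of numbers: "fingers": the closure, from 0 (fully open) to 1 (shut); "dx", "dy", "dz": the shift along the tool's x, y, z in cm; "roll": the turn about the tool's z in rad. A call has 1 to 12 rows; each row is the pose to reach, as a shift and turn from the pose commanded when the call began, along the tool's axes at that moment; what a row does not reach only later rows make up. A row lasts 1/8 s, in which the tool goes at most 62.5 mm and 10.7 degrees, less where a joint would pass 70% of its speed; a pose out of reach is approached as far as the arm can. A call with a gripper value outside its range is refused whole. The fingers move at their own pace and stop on an object; FORCE is the grip in N (left out, the last holds). Time passes only in rows, so rows that repeat a pose let the fingers close. It gives the time, the measured TCP pose, the force and the opening at its end, in the units of the state.
- env.state(): the state, without advancing time (a new reading comes with each control period).
- env.get_image(name): name is "side" or "top" or "wrist"; returns (picture, depth): 400x640x3 uint8, red, green, blue; 400x640 float32, m along the optical axis (not along the pixel's ray), 0 where there is no reading.
- env.camera_info(name): a dict with "K" (3x3 intrinsics, pixels), "D" ([k1, k2, p1, p2, k3] as OpenCV has them; the pictures are not rectified), "eye" and "attitude" of the camera in the world. Camera axes: x right, y up, looking along -z (the intrinsics and any distortion apply to the point x, -y, -z); pixel columns grow to the right and rows downward; lengths in m; the calibration is good to about 2 mm. A picture is of the moment at which its call begins: read the wrist's pose just before it. camera_info takes no time and is no camera call; for the wrist camera it gives the pose at the moment of the call.
- env.close_job(): hands the job in, once; it reports no verdict.
The state is a dict: "time_s": time; "joint_positions": joint angles; "joint_vel": joint speeds; "joint_torque": joint torques, N m; "eef_pos": TCP position; "tool_rot": TCP orientation; "wrist_force": force on the tool from outside, world axes, zero at the start; "moment": the same for the moment, N m; "gripper_width": opening from 0.0 (shut) to 1.0 (fully open).
Only numpy, scipy, OpenCV 4.12 (cv2) and the standard library are available. Lean on these libraries where they do the work, as an engineer would, in place of code of your own. Each camera call takes 0.05 s, during which the arm holds its last target.

## Task

On the measuring rail, slide the collar with the yellow grip along its bar until its steel pointer stands over the red tape on the rock (not the blue tape), and let go of it there. Leave the black loupe collar on the same bar where it is.

Things in the scene. Friction and masses are not known exactly. Their poses are not given: they have to be found in the camera images.
- pointer_collar_grip (a point): Centre of the yellow grip block, 22 x 22 mm, 46 mm tall (151 to 197 mm above the table), atop the yellow collar (34 mm diameter, 28 mm long), straight above the bar. y runs along the bar, x level across it to the rock, z up. The collar cannot turn. Its steel pointer goes 84 mm along +x, then down to a tip 83 mm above the table, at the same y as this point.
- pointer_collar (a joint): Place of the yellow collar along its fixed level steel bar (16 mm thick, axis 125 mm above the table), in m, 0 at mid-bar, growing along the grip's +y. It slides with about 2.5 N of friction and stays where it is left. Travel -0.19 to 0.16, which covers both tapes; it starts between them, within 0.035 of 0.
- red_tape_mid (a point): Centre of the top face, 73 mm above the table, of a strip of red tape across the flat top of the brown layered rock that lies beside the bar under the pointer. 24 mm wide along the bar (y), 98 mm long across it (x), fixed. A like blue strip on the rock is the wrong one; which of the two is on which side of the yellow collar varies.
- loupe_collar_grip (a point): Centre of the grip of the black collar with a round loupe, near the bar's +y end: same collar, block (22 x 22 x 46 mm), height and axes as the yellow one. It slides as easily; leave it alone. It stands at least 75 mm along the bar from the middle of either tape. Both bar ends are held by posts 145 mm tall.

How it is judged:
At the end, for the whole second after the job is handed in: The yellow collar has been let go with its pointer over the red tape (within 12 mm of the tape's middle line, measured along the bar), and the black collar is within 10 mm of where it was (y of pointer_collar_grip in the frame of red_tape_mid between -0.012 and 0.012 m and distance of loupe_collar_grip from where it was at the start of the episode below 0.01 m); the robot touches nothing.
It fails at once if the black loupe collar is pushed more than 10 mm along the bar (distance of loupe_collar_grip from where it was at the start of the episode above 0.01 m).
It also fails if it takes over 32 s, if anything falls off the work surface, if the arm or the gripper's body presses on something with over 40 N, if the wrist force passes 120 N, or if a joint passes its speed limit or range.

## Working session

There is one attempt and no reset: what is moved stays moved. The work goes in short steps, Python scripts to look and compute and a shell command to move; the robot and the scene stay as the last step left them, time stands still between calls to the robot, and variables do not carry over. Pictures are saved under pics/ and viewed, and the job is handed in when it is done.

```bash
mkdir -p pics
cat > h.py <<'E'
import numpy as np, cv2
from scipy.spatial.transform import Rotation as R
from rig import env
def save(n,im): cv2.imwrite('pics/'+n,im[:,:,::-1])
def ray(ci,u,v):
    K=np.array(ci["K"],float);D=np.array(ci["D"],float)
    p=cv2.undistortPoints(np.array([[[u,v]]],float),K,D)[0,0]
    A=np.array(ci["attitude"],float)
    M=A if A.shape==(3,3) else (R.from_euler('xyz',A).as_matrix() if A.size==3 else R.from_quat(A).as_matrix())
    d=M@np.array([p[0],-p[1],-1.]); return np.array(ci["eye"],float),d
def onz(ci,u,v,z):
    e,d=ray(ci,u,v); return e+d*(z-e[2])/d[2]
def dep(ci,u,v,dd):
    e,d=ray(ci,u,v); return e+d*dd
def tri(c1,p1,c2,p2):
    e1,d1=ray(c1,*p1);e2,d2=ray(c2,*p2)
    s=np.linalg.lstsq(np.c_[d1,-d2],e2-e1,rcond=None)[0]
    a=e1+d1*s[0];b=e2+d2*s[1];return (a+b)/2,np.linalg.norm(a-b)
E
python3 - <<'E'
from h import *
print(env.state())
for n in ["side","top","wrist"]:
    ci=env.camera_info(n);print(n,ci)
    im,d=env.get_image(n);save(n+'0.png',im);np.savez('pics/'+n+'0.npz',im=im,d=d,ci=np.array(ci,dtype=object))
E
```

```text
{'time_s': 0.0, 'joint_positions': array([ 1.19403083,  0.39917362,  0.04503249,  1.53789181, -0.01870512,
        1.20693019, -0.05069275]), 'joint_vel': array([-0.00050028,  0.00138966,  0.00081897,  0.00010012,  0.00043035,
        0.00074202,  0.00037558]), 'joint_torque': array([-4.07946573e-04, -4.75123537e+01,  1.36423778e+00, -2.54223615e+01,
        1.13835954e-02,  9.60606703e-03,  3.34635743e-06]), 'eef_pos': array([ 0.1780785 , -0.62445358,  0.23027008]), 'tool_rot': array([-3.13961550e+00,  1.30424902e-04,  2.77884196e-01]), 'wrist_force': array([ 0.87798926,  0.69851322, -0.13449897]), 'moment': array([-0.04282223, -0.02054604, -0.03635085]), 'gripper_width': 0.9981920836420536}
side {'K': array([[511.59985192,   0.        , 326.41352209],
       [  0.        , 511.59985192, 199.24505944],
       [  0.        ,   0.        ,   1.        ]]), 'D': array([0.03848754, 0.        , 0.        , 0.        , 0.        ]), 'eye': array([ 0.19255966, -0.48792802,  0.76642085]), 'attitude': array([ 0.84750524, -0.0197997 , -0.63303228])}
top {'K': array([[472.52914419,   0.        , 325.14515891],
       [  0.        , 472.52914419, 196.52953236],
       [  0.        ,   0.        ,   1.        ]]), 'D': array([-0.09631089,  0.        ,  0.        ,  0.        ,  0.        ]), 'eye': array([0.44321688, 0.05139809, 0.93083157]), 'attitude': array([ 2.28443971e-01,  1.18723295e-03, -1.52074629e+00])}
wrist {'K': array([[309.34989446,   0.        , 319.41185603],
       [  0.        , 309.34989446, 198.05671165],
       [  0.        ,   0.        ,   1.        ]]), 'D': array([-0.05476606,  0.        ,  0.        ,  0.        ,  0.        ]), 'eye': array([ 0.24673625, -0.60568749,  0.37261213]), 'attitude': array([-2.84084524e-01,  7.31541309e-04, -1.29371067e+00])}
```

View pics/side0.png

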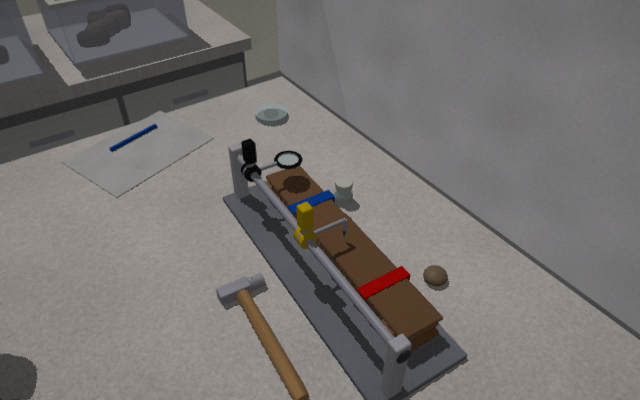

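View pics/top0.png

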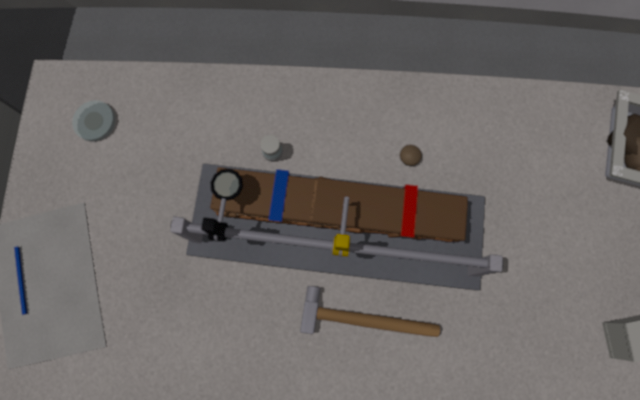

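View pics/wrist0.png

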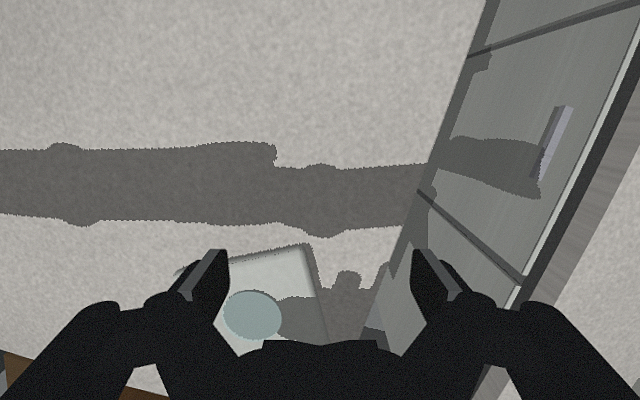

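Side view: yellow grip at about (305,213), red tape (385,282), blue (312,202), loupe grip (249,150). Top view: yellow (342,244), red (409,210), blue (279,195), loupe grip (214,229).

Run:
```python
from h import *
L={n:np.load(f'pics/{n}0.npz',allow_pickle=True) for n in["side","top"]}
C={n:L[n]['ci'].item() for n in L}
def mask(im,h0,h1):
    h=cv2.cvtColor(im,cv2.COLOR_RGB2HSV); return ((h[...,0]>=h0)&(h[...,0]<=h1)&(h[...,1]>170)&(h[...,2]>80)).astype(np.uint8)
def comp(m):
    n,l,s,c=cv2.connectedComponentsWithStats(m); i=1+np.argmax(s[1:,4]); return l==i,s[i],c[i]
P={}
for n in L:
    im,d,ci=L[n]['im'],L[n]['d'],C[n]
    for nm,(a,b) in dict(red=(0,4),yel=(22,32),blue=(105,125)).items():
        if nm=='red': m=mask(im,0,4)|mask(im,176,180)
        else: m=mask(im,a,b)
        m,s,c=comp(m); P[n,nm]=c
        vv,uu=np.nonzero(m)
        pts=np.array([dep(ci,u,v,d[v,u]) for u,v in zip(uu,vv) if d[v,u]>0])
        print(n,nm,s,c.round(1),'depth med',np.median(pts,0).round(4),'z rng',np.percentile(pts[:,2],[2,98]).round(3))
        if nm!='yel':
            r=cv2.minAreaRect(np.array([onz(ci,u,v,.073)[:2] for u,v in zip(uu,vv)],np.float32)); print('  rect',r, onz(ci,*c,.073).round(4))
        else:
            t=pts[pts[:,2]>.19]; print('  top face',len(t),t.mean(0).round(4), t.min(0),t.max(0))
for nm in['red','blue']: print(nm,tri(C['side'],P['side',nm],C['top'],P['top',nm]))
# bar direction from posts in top view and enlarged crops
im=L['top']['im'];save('topz.png',cv2.resize(im[150:290,160:510],None,fx=2.2,fy=2.2,interpolation=cv2.INTER_CUBIC))
im=L['side']['im'];save('sidez.png',cv2.resize(im[130:300,220:420],None,fx=3.5,fy=3.5,interpolation=cv2.INTER_CUBIC))
```

```text
side red [357 266  53  32 635] [382.6 281.7] depth med [ 0.6212 -0.092   0.0716] z rng [0.069 0.074]
  rect ((0.621859610080719, -0.09273062646389008), (0.024720042943954468, 0.09778744727373123), 85.9388198852539) [ 0.6204 -0.0928  0.073 ]
side yel [293 202  20  37 247] [301.3 215.6] depth med [0.5343 0.0344 0.1898] z rng [0.125 0.197]
  top face 123 [0.542  0.0315 0.1947] [0.53201217 0.02180187 0.19003958] [0.55478391 0.04301215 0.19866864]
side blue [288 190  46  23 278] [313.2 199.6] depth med [0.651  0.153  0.0718] z rng [0.069 0.074]
  rect ((0.6392955183982849, 0.15168488025665283), (0.02428598701953888, 0.09771397709846497), 85.25616455078125) [0.6455 0.1518 0.073 ]
top red [401 185  17  52 655] [409.1 210.9] depth med [ 0.6229 -0.0945  0.0727] z rng [0.069 0.076]
  rect ((0.6235084533691406, -0.09487476944923401), (0.025236841291189194, 0.09720323234796524), 86.87113952636719) [ 0.6228 -0.0947  0.073 ]
top yel [333 234  17  21 240] [340.5 242.7] depth med [0.5422 0.0341 0.1957] z rng [0.133 0.199]
  top face 177 [0.5439 0.0308 0.1962] [0.53354024 0.01992937 0.19127533] [0.55481398 0.04163007 0.19965592]
top blue [269 171  19  50 565] [278.4 195.3] depth med [0.6406 0.1496 0.0725] z rng [0.07  0.075]
  rect ((0.6414231061935425, 0.14994053542613983), (0.02258392982184887, 0.0947214737534523), 86.22344207763672) [0.6404 0.1496 0.073 ]
red (array([ 0.62130884, -0.0937814 ,  0.07393156]), np.float64(0.002912205292266277))
blue (array([0.64096858, 0.14834344, 0.07736741]), np.float64(0.0033754903946732946))
```

View pics/topz.png

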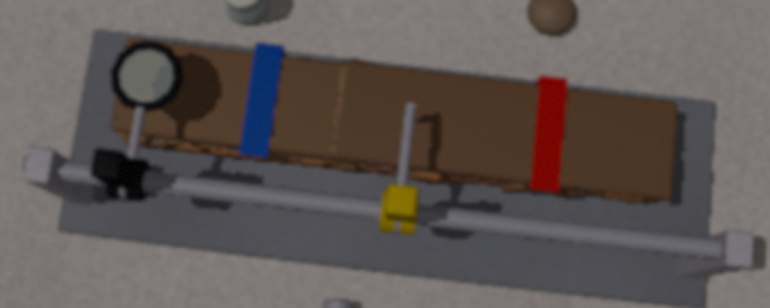

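View pics/sidez.png

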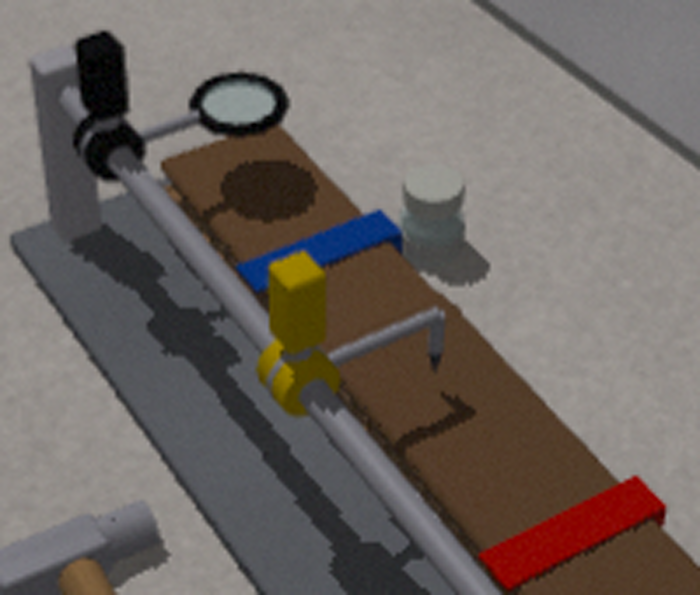

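```bash
cat > plan.py <<'E'
from h import *
import sys
def rel(tgt,yaw,s=None):
    s=s or env.state(); M=R.from_euler('xyz',s['tool_rot']).as_matrix()
    d=M.T@(np.array(tgt)-s['eef_pos'])*100
    T=R.from_euler('xyz',[np.pi,0,yaw]).as_matrix()
    q=R.from_matrix(M.T@T).as_rotvec()
    print('dx dy dz cm',d.round(2),'roll rotvec',q.round(3))
if __name__=='__main__': rel([float(a) for a in sys.argv[1:4]],float(sys.argv[4]))
E
python3 - <<'E'
from h import *
ci=np.load('pics/top0.npz',allow_pickle=True)['ci'].item()
a=onz(ci,178,226,.145);b=onz(ci,496,263,.145);print(a,b,(a-b)[:2]/np.linalg.norm(a-b), onz(ci,214,227,.197))
E
python3 plan.py .543 .031 .30 -0.074
```

```text
[0.56182339 0.3087681  0.145     ] [ 0.52561226 -0.23039993  0.145     ] [0.06701015 0.99775229] [0.55546264 0.23375939 0.197     ]
dx dy dz cm [ 53.07 -53.05  -6.88] roll rotvec [-0.001  0.     0.352]
```

```bash
python3 -m handwheel '[{"dx":3,"dy":-3,"dz":-4,"roll":0.03},{"dx":7.5,"dy":-7.5,"dz":-6.9,"roll":0.06},{"dx":12,"dy":-12,"dz":-6.9,"roll":0.1},{"dx":16,"dy":-16,"dz":-6.9,"roll":0.14},{"dx":20,"dy":-20,"dz":-6.9,"roll":0.18},{"dx":24,"dy":-24,"dz":-6.9,"roll":0.2},{"dx":28,"dy":-28,"dz":-6.9,"roll":0.22},{"dx":32,"dy":-32,"dz":-6.9,"roll":0.25},{"dx":36,"dy":-36,"dz":-6.9,"roll":0.28},{"dx":40,"dy":-40,"dz":-6.9,"roll":0.32},{"dx":44,"dy":-44,"dz":-6.9,"roll":0.348},{"dx":48,"dy":-48,"dz":-6.9,"roll":0.348}]' 60
python3 plan.py .543 .031 .30 -0.07
```

```text
dx dy dz cm [ 53.07 -53.05  -6.88] roll rotvec [-0.001  0.     0.348]invalid input
```

```bash
python3 -m handwheel '[{"fingers":0,"dx":3,"dy":-3,"dz":-4,"roll":0.03},{"fingers":0,"dx":7.5,"dy":-7.5,"dz":-6.9,"roll":0.06},{"fingers":0,"dx":12,"dy":-12,"dz":-6.9,"roll":0.1},{"fingers":0,"dx":16,"dy":-16,"dz":-6.9,"roll":0.14},{"fingers":0,"dx":20,"dy":-20,"dz":-6.9,"roll":0.18},{"fingers":0,"dx":24,"dy":-24,"dz":-6.9,"roll":0.2},{"fingers":0,"dx":28,"dy":-28,"dz":-6.9,"roll":0.22},{"fingers":0,"dx":32,"dy":-32,"dz":-6.9,"roll":0.25},{"fingers":0,"dx":36,"dy":-36,"dz":-6.9,"roll":0.28},{"fingers":0,"dx":40,"dy":-40,"dz":-6.9,"roll":0.32},{"fingers":0,"dx":44,"dy":-44,"dz":-6.9,"roll":0.348},{"fingers":0,"dx":48,"dy":-48,"dz":-6.9,"roll":0.348}]' 60
python3 plan.py .543 .031 .30 -0.07
```

```text
time_s: 1.65
eef_pos: [0.5087, -0.0304, 0.3002]
tool_rot: [3.141, -0.0, -0.071]
wrist_force: [-0.2, -0.3, 0.4]
gripper_width: 1.002
dx dy dz cm [ 2.99 -6.36  0.02] roll rotvec [ 0.001 -0.    -0.001]
```

```bash
python3 - <<'E'
from h import *
ci=env.camera_info('wrist');im,d=env.get_image('wrist');save('wrist1.png',im);np.savez('pics/wrist1.npz',im=im,d=d,ci=np.array(ci,dtype=object))
E
python3 -m handwheel '[{"fingers":0,"dx":1.5,"dy":-3.2,"dz":0,"roll":0},{"fingers":0,"dx":3,"dy":-6.4,"dz":0,"roll":0},{"fingers":0,"dx":3,"dy":-6.4,"dz":0,"roll":0}]'
python3 - <<'E'
from h import *
ci=env.camera_info('wrist');im,d=env.get_image('wrist');save('wrist2.png',im);np.savez('pics/wrist2.npz',im=im,d=d,ci=np.array(ci,dtype=object))
E
```

```text
time_s: 2.08
eef_pos: [0.5429, 0.0331, 0.2999]
tool_rot: [-3.14, 0.001, -0.065]
wrist_force: [-0.5, -0.7, -0.6]
gripper_width: 0.999
```

View pics/wrist1.png

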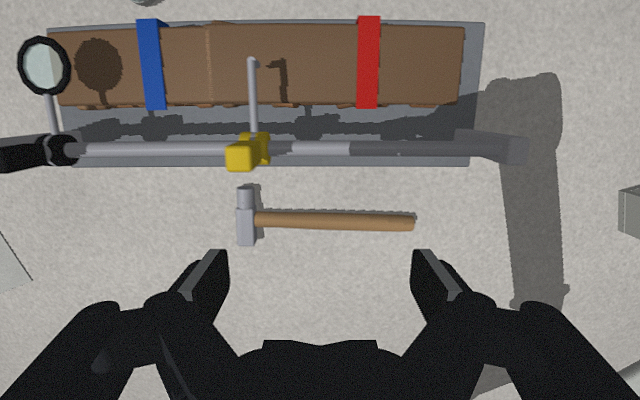

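View pics/wrist2.png

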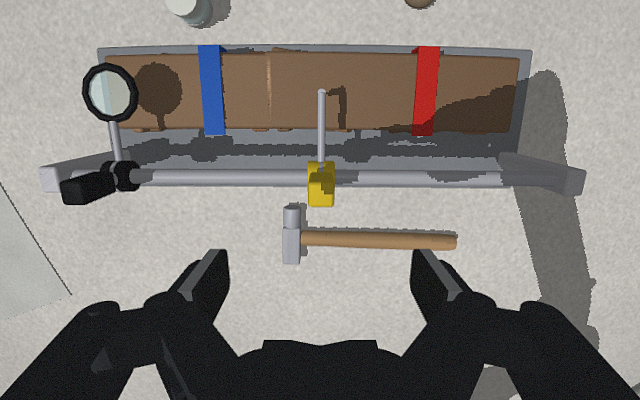

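Wrist picture 2 shows the yellow grip at about (321,192), centred between the jaws, with the bar level in the frame, red tape at (426,90) and blue at (212,90). Next I triangulate the grip and tape from the wrist views.

```bash
python3 - <<'E'
from h import *
C=[];P=[]
u=np.array([.07,.9975])
for n in('wrist1','wrist2'):
    L=np.load(f'pics/{n}.npz',allow_pickle=True);im,d,ci=L['im'],L['d'],L['ci'].item();h=cv2.cvtColor(im,cv2.COLOR_RGB2HSV)
    o={}
    for nm,m in dict(red=((h[...,0]<5)|(h[...,0]>175))&(h[...,1]>150),yel=(h[...,0]>20)&(h[...,0]<33)&(h[...,1]>150)&(h[...,2]>70)).items():
        k,l,s,c=cv2.connectedComponentsWithStats(m.astype(np.uint8));i=1+np.argmax(s[1:,4]);vv,uu=np.nonzero(l==i)
        pts=np.array([dep(ci,a,b,d[b,a]) for a,b in zip(uu,vv) if d[b,a]>0])
        if nm=='yel':
            t=pts[:,2]>.192
            o[nm]=np.array([uu[t].mean(),vv[t].mean()]);print(n,nm,t.sum(),o[nm].round(1),((pts[t].min(0)+pts[t].max(0))/2).round(4),np.ptp(pts[t],0).round(4))
        else:
            o[nm]=c[i];print(n,nm,c[i].round(1),onz(ci,*c[i],.073).round(4),cv2.minAreaRect(np.array([onz(ci,a,b,.073)[:2] for a,b in zip(uu,vv)],np.float32)),np.median(pts[:,2]))
    C.append(ci);P.append(o)
T={k:tri(C[0],P[0][k],C[1],P[1][k]) for k in o};print(T)
print('slide',(T['red'][0]-T['yel'][0])[:2]@u)
E
python3 plan.py .543 .031 .157 -0.07
```

```text
wrist1 red [367.5  61.4] [ 0.6268 -0.0934  0.073 ] ((0.624740719795227, -0.09371697157621384), (0.02540764957666397, 0.0970669835805893), 86.6085433959961) 0.07265158618010464
dx dy dz cm [ 0.07 -0.03 14.28] roll rotvec [-0.     0.001  0.002]Traceback (most recent call last):
  File "<stdin>", line 12, in <module>
IndexError: boolean index did not match indexed array along axis 0; size of axis is 1329 but size of corresponding boolean axis is 1324
```

Run:
```python
from h import *
C=[];P=[]
u=np.array([.07,.9975])
for n in('wrist1','wrist2'):
    L=np.load(f'pics/{n}.npz',allow_pickle=True);im,d,ci=L['im'],L['d'],L['ci'].item();h=cv2.cvtColor(im,cv2.COLOR_RGB2HSV)
    o={}
    for nm,m in dict(red=((h[...,0]<5)|(h[...,0]>175))&(h[...,1]>150),yel=(h[...,0]>20)&(h[...,0]<33)&(h[...,1]>150)&(h[...,2]>70)).items():
        k,l,s,c=cv2.connectedComponentsWithStats((m&(d>0)).astype(np.uint8));i=1+np.argmax(s[1:,4]);vv,uu=np.nonzero(l==i)
        pts=np.array([dep(ci,a,b,d[b,a]) for a,b in zip(uu,vv)])
        if nm=='yel':
            t=pts[:,2]>.192
            o[nm]=np.array([uu[t].mean(),vv[t].mean()]);print(n,nm,t.sum(),o[nm].round(1),((pts[t].min(0)+pts[t].max(0))/2).round(4),np.ptp(pts[t],0).round(4))
        else:
            o[nm]=c[i];print(n,nm,c[i].round(1),onz(ci,*c[i],.073).round(4),cv2.minAreaRect(np.array([onz(ci,a,b,.073)[:2] for a,b in zip(uu,vv)],np.float32)),np.median(pts[:,2]))
    C.append(ci);P.append(o)
T={k:tri(C[0],P[0][k],C[1],P[1][k]) for k in o};print(T)
print('slide',(T['red'][0]-T['yel'][0])[:2]@u)
```

```text
wrist1 red [367.5  61.4] [ 0.6268 -0.0934  0.073 ] ((0.624740719795227, -0.09371697157621384), (0.02540764957666397, 0.0970669835805893), 86.6085433959961) 0.07265158618010464
wrist1 yel 678 [239.4 158.2] [0.5457 0.0315 0.1955] [0.0211 0.023  0.0066]
wrist2 red [425.2  89.6] [ 0.6273 -0.0939  0.073 ] ((0.6248190999031067, -0.09398005157709122), (0.09880459308624268, 0.030432263389229774), 0.3589273989200592) 0.07271071779436733
wrist2 yel 626 [320.5 193.4] [0.5457 0.0312 0.1955] [0.0211 0.0226 0.0069]
{'red': (array([ 0.62694922, -0.09347116,  0.07378161]), np.float64(0.0006599018786279129)), 'yel': (array([0.54556691, 0.03149152, 0.1933274 ]), np.float64(0.00012524793295014833))}
slide -0.11895350863177423
```

Four views agree: grip at (0.545, 0.031), top at z of about 0.195, red tape at z 0.073, and a slide of −0.119 m along the bar. Descending.

```bash
python3 -m handwheel '[{"fingers":0,"dx":0.25,"dy":0,"dz":4,"roll":0},{"fingers":0,"dx":0.25,"dy":0,"dz":8,"roll":0},{"fingers":0,"dx":0.25,"dy":0,"dz":11,"roll":0},{"fingers":0,"dx":0.25,"dy":0,"dz":13,"roll":0},{"fingers":0,"dx":0.25,"dy":0,"dz":14.2,"roll":0},{"fingers":0,"dx":0.25,"dy":0,"dz":14.2,"roll":0},{"fingers":0,"dx":0.25,"dy":0,"dz":14.2,"roll":0}]'
python3 - <<'E'
from h import *
im,d=env.get_image('wrist');save('wrist3.png',im)
E
```

```text
time_s: 3.0
eef_pos: [0.5458, 0.0294, 0.1592]
tool_rot: [3.141, -0.002, -0.071]
wrist_force: [0.1, 0.5, 0.2]
gripper_width: 0.997
```

View pics/wrist3.png

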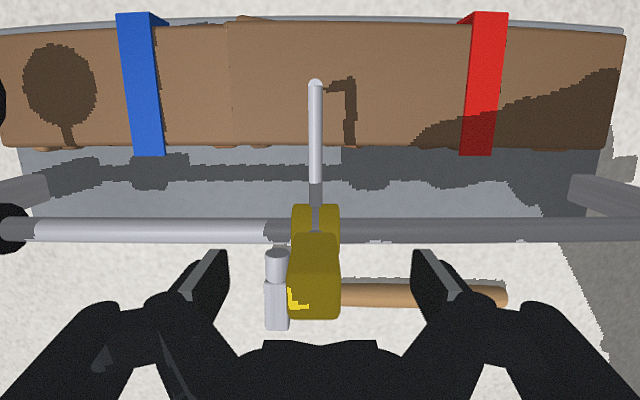

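The grip block, at about (314,290), lies between the open fingers at (215,290) and (425,290). Closing now.

```bash
python3 -m handwheel '[{"fingers":0.4,"dx":0,"dy":0,"dz":0,"roll":0},{"fingers":0.6,"dx":0,"dy":0,"dz":0,"roll":0},{"fingers":0.9,"dx":0,"dy":0,"dz":0,"roll":0},{"fingers":0.9,"dx":0,"dy":0,"dz":0,"roll":0},{"fingers":0.9,"dx":0,"dy":0,"dz":0,"roll":0},{"fingers":0.9,"dx":0,"dy":0,"dz":0,"roll":0},{"fingers":0.9,"dx":0,"dy":0,"dz":0,"roll":0},{"fingers":0.9,"dx":0,"dy":0,"dz":0,"roll":0}]' 50
python3 - <<'E'
from h import *
ci=env.camera_info('wrist');im,d=env.get_image('wrist');save('wrist4.png',im)
print(env.state()['eef_pos'],env.state()['wrist_force'])
E
```

```text
time_s: 4.05
eef_pos: [0.5453, 0.0301, 0.1586]
tool_rot: [-3.141, -0.0, -0.07]
wrist_force: [-1.8, 1.7, 4.0]
gripper_width: 0.25
[0.54526528 0.03010885 0.15859402] [-1.46006651  1.74540522  4.09631139]
```

View pics/wrist4.png

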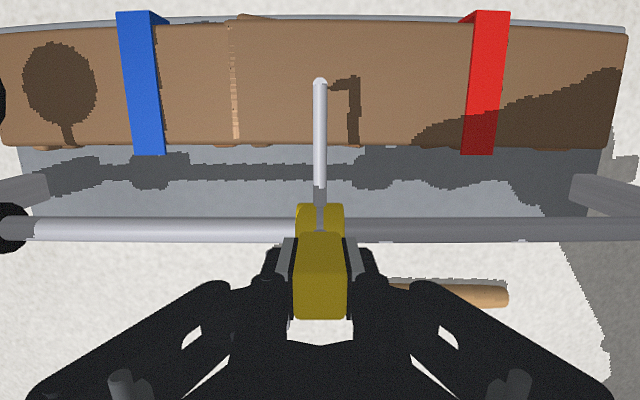

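Gripped: the opening is 21 mm and the block is held between the pads. Sliding part way first to check the forces.

```bash
python3 -m handwheel '[{"fingers":0.9,"dx":0,"dy":1,"dz":0,"roll":0},{"fingers":0.9,"dx":0,"dy":2,"dz":0,"roll":0},{"fingers":0.9,"dx":0,"dy":3,"dz":0,"roll":0},{"fingers":0.9,"dx":0,"dy":4,"dz":0,"roll":0},{"fingers":0.9,"dx":0,"dy":5,"dz":0,"roll":0},{"fingers":0.9,"dx":0,"dy":6,"dz":0,"roll":0},{"fingers":0.9,"dx":0,"dy":6,"dz":0,"roll":0}]'
```

```text
time_s: 4.97
eef_pos: [0.5408, -0.033, 0.1586]
tool_rot: [3.139, -0.0, -0.072]
wrist_force: [-1.7, -1.2, 6.3]
gripper_width: 0.251
```

```bash
python3 -m handwheel '[{"fingers":0.9,"dx":0,"dy":1,"dz":0,"roll":0},{"fingers":0.9,"dx":0,"dy":2,"dz":0,"roll":0},{"fingers":0.9,"dx":0,"dy":3,"dz":0,"roll":0},{"fingers":0.9,"dx":0,"dy":4,"dz":0,"roll":0},{"fingers":0.9,"dx":0,"dy":5,"dz":0,"roll":0},{"fingers":0.9,"dx":0,"dy":5.8,"dz":0,"roll":0},{"fingers":0.9,"dx":0,"dy":5.8,"dz":0,"roll":0},{"fingers":0.9,"dx":0,"dy":5.8,"dz":0,"roll":0}]'
python3 - <<'E'
from h import *
for n in('wrist','side'):
    im,d=env.get_image(n);save(n+'5.png',im);np.savez(f'pics/{n}5.npz',im=im,d=d,ci=np.array(env.camera_info(n),dtype=object))
s=env.state();print(s['eef_pos'],((s['eef_pos']-[.6245,-.094,0])[:2])@[.07,.9975])
E
```

```text
time_s: 5.98
eef_pos: [0.5367, -0.0907, 0.1585]
tool_rot: [3.139, -0.0, -0.072]
wrist_force: [-0.9, -1.2, 6.2]
gripper_width: 0.251
[ 0.53668713 -0.09070381  0.15856398] -0.0028589526965856456
```

View pics/wrist5.png

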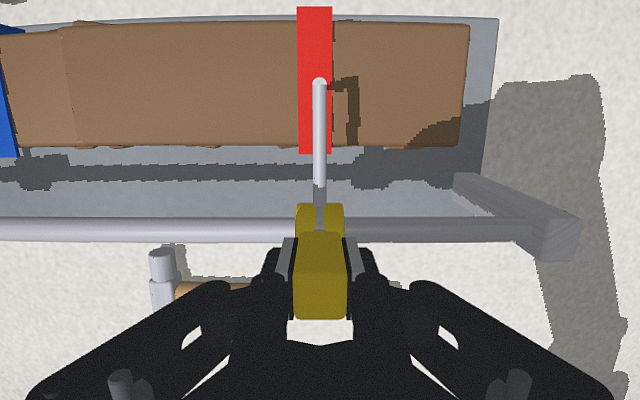

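View pics/side5.png

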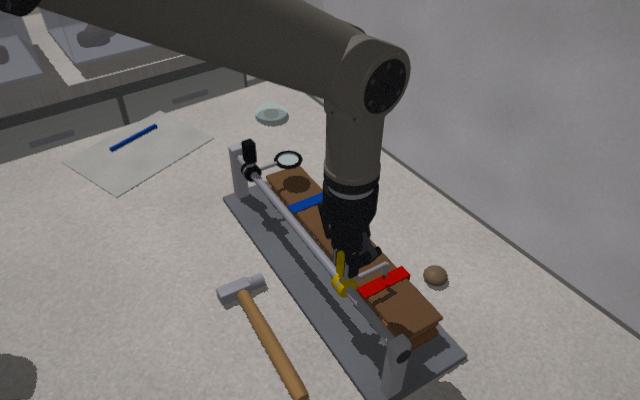

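Wrist view: pointer at u≈319.5 over the red strip (297–333, middle 315), so about 3 mm past the middle. That agrees with the −2.9 mm from the arm pose. I'll correct by 3 mm, then release.

```bash
python3 -m handwheel '[{"fingers":0.9,"dx":0,"dy":-0.3,"dz":0,"roll":0},{"fingers":0.9,"dx":0,"dy":-0.3,"dz":0,"roll":0},{"fingers":0.9,"dx":0,"dy":-0.3,"dz":0,"roll":0},{"fingers":0.5,"dx":0,"dy":-0.3,"dz":0,"roll":0},{"fingers":0,"dx":0,"dy":-0.3,"dz":0,"roll":0},{"fingers":0,"dx":0,"dy":-0.3,"dz":0,"roll":0},{"fingers":0,"dx":0,"dy":-0.3,"dz":0,"roll":0},{"fingers":0,"dx":0,"dy":-0.3,"dz":0,"roll":0},{"fingers":0,"dx":0,"dy":-0.3,"dz":0,"roll":0},{"fingers":0,"dx":0,"dy":-0.3,"dz":0,"roll":0}]'
python3 - <<'E'
from h import *
im,d=env.get_image('wrist');save('wrist6.png',im)
E
```

```text
time_s: 7.32
eef_pos: [0.5371, -0.085, 0.1583]
tool_rot: [3.141, -0.0, -0.07]
wrist_force: [-0.2, -0.8, 0.6]
gripper_width: 0.997
```

View pics/wrist6.png

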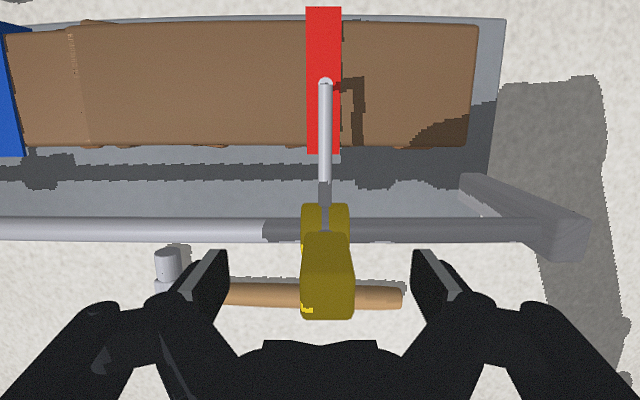

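Released: pointer at u≈325.5, strip 306–341 (middle 323.5), so roughly 1–2 mm off. The fingers are clear on both sides. Lifting away.

```bash
python3 -m handwheel '[{"fingers":0,"dx":0,"dy":0,"dz":-3,"roll":0},{"fingers":0,"dx":0,"dy":0,"dz":-7,"roll":0},{"fingers":0,"dx":0,"dy":0,"dz":-12,"roll":0},{"fingers":0,"dx":-4,"dy":0,"dz":-15,"roll":0},{"fingers":0,"dx":-8,"dy":0,"dz":-15,"roll":0},{"fingers":0,"dx":-10,"dy":0,"dz":-15,"roll":0},{"fingers":0,"dx":-10,"dy":0,"dz":-15,"roll":0},{"fingers":0,"dx":-10,"dy":0,"dz":-15,"roll":0}]'
python3 - <<'E'
from h import *
u=np.array([.07,.9975])
for n in('wrist','side','top'):
    ci=env.camera_info(n);im,d=env.get_image(n);save(n+'7.png',im);h=cv2.cvtColor(im,cv2.COLOR_RGB2HSV);o={}
    for nm,m in dict(red=((h[...,0]<5)|(h[...,0]>175))&(h[...,1]>150)&(h[...,2]>70),yel=(h[...,0]>20)&(h[...,0]<33)&(h[...,1]>150)&(h[...,2]>60)).items():
        k,l,s,c=cv2.connectedComponentsWithStats((m&(d>0)).astype(np.uint8))
        if k<2: print(n,nm,'none');continue
        i=1+np.argmax(s[1:,4]);vv,uu=np.nonzero(l==i)
        pts=np.array([dep(ci,a,b,d[b,a]) for a,b in zip(uu,vv)])
        if nm=='yel': pts=pts[pts[:,2]>.19]
        if len(pts): o[nm]=(pts.min(0)+pts.max(0))/2; print(n,nm,len(pts),o[nm].round(4),np.ptp(pts,0).round(3))
    if len(o)==2: print(n,'offset along bar',(o['yel']-o['red'])[:2]@u)
a=np.load('pics/side0.npz',allow_pickle=True)['im'];b=cv2.imread('pics/side7.png')[:,:,::-1]
d=np.abs(a[135:190,230:305].astype(int)-b[135:190,230:305]).max(2);print('loupe diff',d.mean(),(d>60).sum())
E
```

```text
time_s: 8.38
eef_pos: [0.4381, -0.078, 0.3084]
tool_rot: [3.142, -0.001, -0.07]
wrist_force: [0.4, -0.7, -0.1]
gripper_width: 0.999
wrist red 387 [ 0.6003 -0.0847  0.0724] [0.05  0.011 0.005]
wrist yel 776 [ 0.5363 -0.0884  0.1945] [0.022 0.022 0.008]
wrist offset along bar -0.008167136284570832
side red 651 [ 0.6231 -0.0903  0.0782] [0.1   0.034 0.036]
side yel 177 [ 0.5348 -0.0879  0.1936] [0.023 0.022 0.007]
side offset along bar -0.0037578229054123597
top red 505 [ 0.6241 -0.095   0.0749] [0.097 0.03  0.042]
top yel 200 [ 0.5357 -0.0887  0.1958] [0.022 0.023 0.009]
top offset along bar 0.00012489952725275736
loupe diff 66.21818181818182 2000
```

View pics/side7.png

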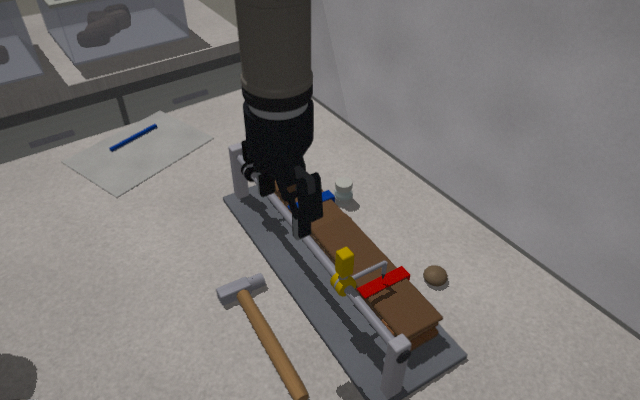

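View pics/wrist7.png

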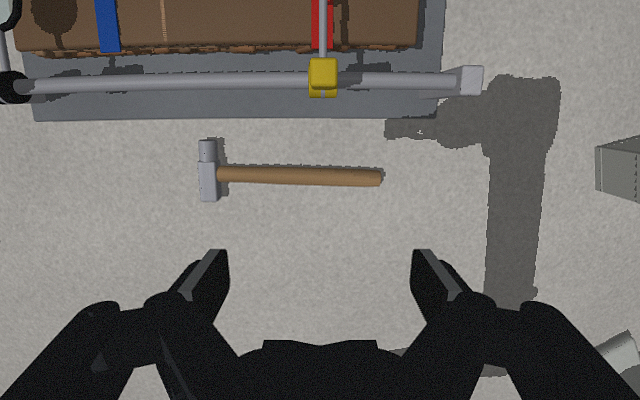

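The red readings from this last set are unreliable: the pointer and the picture edge hide part of the tape. Against the unobstructed tape position, the collar is about 0.5 mm off. The arm blocks the loupe in the side view, so I'm checking it in the top view.

Run:
```python
import cv2,numpy as np
a=cv2.imread('pics/top0.png');b=cv2.imread('pics/top7.png')
s=(slice(160,250),slice(165,265));print(np.abs(a[s].astype(int)-b[s]).mean(), cv2.phaseCorrelate(np.float32(a[s].mean(2)),np.float32(b[s].mean(2))))
cv2.imwrite('pics/cmp.png',np.hstack([cv2.resize(x[150:290,160:510],None,fx=1.1,fy=1.6) for x in(a,b)]))
```

```text
5.650888888888889 ((-0.022298361402775413, 0.02086105439474295), 0.9951104349560208)
```

View pics/cmp.png

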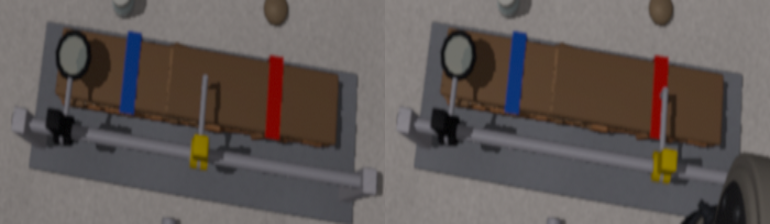

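The before and after top views show the loupe collar unmoved (0.02 px shift) and the pointer over the red tape. Handing in.

```bash
python3 -c "
from rig import env
print(env.close_job(), env.state()['time_s'])"
```

```text
the job is handed in; nothing more can be done
the job is handed in; nothing more can be done
```

I gripped the yellow collar's block, slid it about 116 mm along the bar to the red tape and corrected an overshoot of about 3 mm. I then let go, lifted clear and handed the job in just after 8.4 s.

- **Pointer over red tape:** measured against the tape position from the first, unobstructed views, the pointer is about 0.5 mm from the tape's middle line. The wrist picture at release put it 1–2 mm off, and the limit is 12 mm.
- **Readings that disagreed:** the last automatic check compared the collar with the tape as seen afterwards. It gave +0.1 mm from the top camera, −3.8 mm from the side and −8.2 mm from the wrist. I discounted the side and wrist values because the pointer and the picture edge hid part of the tape there; all three are still within the limit.
- **Black loupe collar:** it did not move; the top-camera pictures before and after match to 0.02 px. The same check from the side camera failed because the arm was in the way.
- **Forces:** the wrist-force readings were at most about 7 N, and the gripper was open and touching nothing when I handed in.

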